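# Fill the topping box and latch it

### The arm

A 6-joint arm with a two-finger parallel gripper is mounted at the origin on a cart in front of the work surface, level with it; the furniture and walls round the work are solid. World frame = base frame: x ahead of the robot, y to its left, z up, the work surface at z = 0. Lengths are in m, angles in rad, forces in N, time in s.
With the tool pointing down it reaches from about 0.35 to 0.875 m from the base axis. Payload 15.5 kg.
Tool frame: the origin (TCP) lies at the very end of the fingers, on their centre line; the grasp point (between the pads) lies 19 mm behind it; z points along the fingers, y is the line along which they close (so a half turn about z gives the same grasp; the last joint's range is limited). The gripper opens to 85 mm and grips with 20 to 120 N. Pads are 22 mm wide; open, the fingers measure 114 mm over their backs; the gripper's body (76 mm by 85 mm) begins 54 mm behind the grasp point. The pads swing forward as they close: fully open they stand 13 mm farther back than shut.
Start: joints at [1.073, 0.494, 1.345, -0, 1.302, -0.096], TCP at [0.245, 0.575, 0.204] pointing down, gripper open.
Joint ranges: [-2.91, 2.91], [-0.82, 2.16], [0.22, 2.67], [-1.22, 4.37], [0.12, 2.79], [-3.08, 3.08]. Speed limits (rad/s): [1.89, 1.89, 2.57, 3.01, 3.01, 3.01].

### API

Orientations are given as a 3x3 rotation matrix whose columns are the frame's x, y, z axes.
In Python, from bench import ctrl, viewer, order gives the robot as it stands.
- The arm moves only by the tool apply_moves, never from a script. Its argument "targets" is a list of rows, each a list of 4 numbers: the shift along the tool's x, y, z as a fraction of full scale, then the turn about the tool's z as a fraction of full scale. In form: [[tx, ty, tz, twist], ...]. A call has exactly 10 rows; each row is the pose to reach, as a shift and turn from the pose commanded when the call began, along the tool's axes at that moment; what a row does not reach only later rows make up. Full scale, the value 1, is 25 cm for a shift and 60 degrees for a turn. A row lasts 1/10 s, in which the tool goes at most 50 mm and 8.59 degrees, less where a joint would pass 70% of its speed; a pose out of reach is approached as far as the arm can. A call with a number of a shift or a turn outside -1 to 1 is refused whole. A call with a gripper value outside its range is refused whole. "gripper" is the finger opening in mm, from 0 to 85.4, set as the call begins (left out, the last holds). The fingers move at their own pace and stop on an object; "squeeze" is the grip in N (left out, the last holds). Time passes only in rows, so rows that repeat a pose let the fingers close, or fill a call up. It gives the time, the measured TCP pose, the force, the opening and the grip force at its end, in the units of the state.
- ctrl.read_state(): the state, without advancing time (a new reading comes with each control period).
- viewer.read_camera(name): name is "scene" or "top" or "wrist"; returns (picture, depth): 480x640x3 uint8, blue, green, red; 480x640 float32, m along the optical axis (not along the pixel's ray), 0 where there is no reading.
- viewer.get_calibration(name): a dict with "K" (3x3 intrinsics, pixels), "extrinsics" (4x4, takes a point from world to camera coordinates); the wrist camera has in their place "T_tool_cam" (4x4, takes a point from camera to tool coordinates, whose origin is the TCP and whose axes are the flange's). Camera axes: x right, y down, z forward; pixel columns grow to the right and rows downward; lengths in m; the calibration is good to about 2 mm. The wrist camera is an equidistant fisheye: a pixel r from the principal point sees the ray r / f radians off the axis. A picture is of the moment at which its call begins: read the wrist's pose just before it. get_calibration takes no time and is no camera call.
- order.close_job(): hands the job in; it is judged then, once.
The state is a dict: "t": time; "joints": joint angles; "dq": joint speeds; "effort": joint torques, N m; "ee_pos": TCP position; "orientation": TCP orientation; "ft_force": force on the tool from outside, world axes, zero at the start; "ft_torque": the same for the moment, N m; "width": finger opening in m; "grasp_force": force on a finger pad.
Only numpy, scipy, OpenCV 4.12 (cv2) and the standard library are available. Lean on these libraries where they do the work, as an engineer would, in place of code of your own. Each camera call takes 0.05 s, during which the arm holds its last target. There are 200 camera calls.

### The job

Pour all six chocolate balls from the steel scoop into the wooden box and stand the scoop upright on the counter again. When the balls are in, shut the box's lid fully, and only then swing the brass hasp down over the staple until it lies flat against the box front. Leave the milk jug, the sugar shaker and the lemon where they are.

Things in the scene. Friction and masses are not known exactly. Their poses are not given: they have to be found in the camera images.
- topping_box: fixed wooden box, 140 (its x) x 200 (its y) x 95 mm high without the lid, walls and floor 8 mm, open at the top under the lid; origin under its centre on the counter; its -x side is the front with the staple, its +x side carries the lid hinge
- box_lid (a joint): angle of the 12 mm thick wooden lid about the box's rear top edge: 0 shut flat on the rim, about 1.6 standing upright, 2.0 leaning back against its stop; a stiff hinge, the lid stays where it is left; it can be pushed
- lid_hinge (a point): the middle of the lid's hinge line (along the box's y), at the box's rear top edge, 95 mm above the counter
- lid_front (a point): middle of the front edge of the lid's upper/outer face, 142 mm from the hinge line; moves with the lid, whose outer face looks along this point's z axis
- hasp (a joint): angle of the brass hasp about its hinge on the lid's front edge, relative to the lid: 0 hanging down flat on the box front with the staple through its slot (lid shut), 1.57 sticking straight out to the front, 2.7 (stop) leaning back up; a stiff hinge, it stays where it is left; it can be pushed
- hasp_hinge (a point): middle of the hasp's hinge line (along the box's y) at the lid's front edge; the point's axes turn with the hasp: the hasp runs from here along the point's -z, its outer face looks along -x
- hasp_tip (a point): middle of the free end of the hasp: a brass plate 74 mm long, 44 mm wide, 4 mm thick; the solid part is 5 to 39 mm from the hinge, then comes a slot 22 mm wide from 39 to 63 mm
- staple (a point): outermost point of the steel staple on the box front, 51 mm above the counter, sticking out 18 mm from the front; a 19 mm wide wire loop
- scoop: loose steel scoop with six balls in it, 0.2 kg; trough 90 mm wide, 150 mm long, walls 44 mm high, open at its nose (+x) behind a ramp that rises 14 degrees; origin on its underside, z up, x towards the nose; flat bottom 3 mm thick
- scoop_grip (a point): grip of the scoop: upright black block 16 mm thick (scoop x), 56 mm wide (scoop y), from 50 to 110 mm above the scoop's underside, at scoop x = -62 mm; this point is 90 mm up
- scoop_nose (a point): middle of the scoop's pouring edge, at scoop x = 86 mm, 16 mm above its underside
- milk_jug: steel milk jug, 89 x 119 x 99 mm, a bystander; origin at its foot
- sugar_shaker: glass sugar shaker, 44 mm across, 90 mm high, a bystander; origin at its foot
- lemon: lemon, 77 x 51 x 52 mm, a bystander
- ball_0_center (a point): centre of a dark chocolate ball, 25 mm across, 12 g, starting in the scoop
- ball_1_center (a point): centre of a dark chocolate ball, 25 mm across, 12 g, starting in the scoop
- ball_2_center (a point): centre of a dark chocolate ball, 25 mm across, 12 g, starting in the scoop
- ball_3_center (a point): centre of a dark chocolate ball, 25 mm across, 12 g, starting in the scoop
- ball_4_center (a point): centre of a dark chocolate ball, 25 mm across, 12 g, starting in the scoop
- ball_5_center (a point): centre of a dark chocolate ball, 25 mm across, 12 g, starting in the scoop
There are look-alikes about, which are no part of the job. What is shaped like the scoop but blue or turquoise is not meant.

How it is judged:
On the way, in this order (a step that is already met when the one before it is completed fails the run):
1. all six balls are in the box, the lid still open (x of ball_0_center in the frame of topping_box between -0.066 and 0.066 m and y of ball_0_center in the frame of topping_box between -0.096 and 0.096 m and z of ball_0_center in the frame of topping_box between 0 and 0.09 m and x of ball_1_center in the frame of topping_box between -0.066 and 0.066 m and y of ball_1_center in the frame of topping_box between -0.096 and 0.096 m and z of ball_1_center in the frame of topping_box between 0 and 0.09 m and x of ball_2_center in the frame of topping_box between -0.066 and 0.066 m and y of ball_2_center in the frame of topping_box between -0.096 and 0.096 m and z of ball_2_center in the frame of topping_box between 0 and 0.09 m and x of ball_3_center in the frame of topping_box between -0.066 and 0.066 m and y of ball_3_center in the frame of topping_box between -0.096 and 0.096 m and z of ball_3_center in the frame of topping_box between 0 and 0.09 m and x of ball_4_center in the frame of topping_box between -0.066 and 0.066 m and y of ball_4_center in the frame of topping_box between -0.096 and 0.096 m and z of ball_4_center in the frame of topping_box between 0 and 0.09 m and x of ball_5_center in the frame of topping_box between -0.066 and 0.066 m and y of ball_5_center in the frame of topping_box between -0.096 and 0.096 m and z of ball_5_center in the frame of topping_box between 0 and 0.09 m and value of joint box_lid above 0.3 rad), for 0.2 s.
2. the lid is shut (value of joint box_lid below 0.06 rad), for 0.2 s.
3. the hasp is swung down over the staple (value of joint box_lid below 0.06 rad and value of joint hasp below 0.12 rad), for 0.2 s.
At the end, for the whole second after the job is handed in: All six balls are inside the box, the lid is shut to within 0.06 rad, the hasp hangs over the staple to within 0.12 rad of flat, and the scoop stands upright (within 0.1 rad) and still on the counter (all of step 3 and x of ball_0_center in the frame of topping_box between -0.066 and 0.066 m and y of ball_0_center in the frame of topping_box between -0.096 and 0.096 m and z of ball_0_center in the frame of topping_box between 0 and 0.09 m and x of ball_1_center in the frame of topping_box between -0.066 and 0.066 m and y of ball_1_center in the frame of topping_box between -0.096 and 0.096 m and z of ball_1_center in the frame of topping_box between 0 and 0.09 m and x of ball_2_center in the frame of topping_box between -0.066 and 0.066 m and y of ball_2_center in the frame of topping_box between -0.096 and 0.096 m and z of ball_2_center in the frame of topping_box between 0 and 0.09 m and x of ball_3_center in the frame of topping_box between -0.066 and 0.066 m and y of ball_3_center in the frame of topping_box between -0.096 and 0.096 m and z of ball_3_center in the frame of topping_box between 0 and 0.09 m and x of ball_4_center in the frame of topping_box between -0.066 and 0.066 m and y of ball_4_center in the frame of topping_box between -0.096 and 0.096 m and z of ball_4_center in the frame of topping_box between 0 and 0.09 m and x of ball_5_center in the frame of topping_box between -0.066 and 0.066 m and y of ball_5_center in the frame of topping_box between -0.096 and 0.096 m and z of ball_5_center in the frame of topping_box between 0 and 0.09 m and height (world z) of scoop between -0.005 and 0.008 m and angle between scoop's own z axis and vertical below 0.1 rad and linear speed of scoop below 0.02 m/s); the robot touches nothing.
It fails at once if the milk jug is pushed more than 30 mm or knocked over (distance of milk_jug from where it was at the start of the episode above 0.03 m).
It fails at once if the sugar shaker is pushed more than 30 mm or knocked over (distance of sugar_shaker from where it was at the start of the episode above 0.03 m).
It fails at once if the lemon is pushed more than 30 mm or knocked over (distance of lemon from where it was at the start of the episode above 0.03 m).
It also fails if it takes over 72 s, if anything falls off the work surface, if the arm or the gripper's body presses on something with over 40 N, if the wrist force passes 120 N, or if a joint passes its speed limit or range.

## Working session

There is one attempt and no reset: what is moved stays moved. The work goes in short steps, Python scripts to look and compute and a tool call to move; the robot and the scene stay as the last step left them, time stands still between calls to the robot, and variables do not carry over. Pictures are saved under pics/ and viewed, at most 10 in all, crops included, and the job is handed in when it is done.

Besides the shell and the picture viewer there is one more tool, called after "Emit:" in YAML: its name, and indented under it one key for each argument. apply_moves: Moves the arm, as the interface text tells. Shift numbers are shares of 25 cm and turn numbers shares of 60 degrees, none past 1 either way. Its arguments: {"type":"object","properties":{"targets":{"type":"array","items":{"type":"array","items":{"type":"number","minimum":-1,"maximum":1}}},"gripper":{"type":"number"},"squeeze":{"type":"number"}},"required":["targets"]}

```bash
mkdir -p pics; ls
cat > h.py <<'E'
import numpy as np, cv2
from bench import ctrl, viewer, order
def cloud(name):
    im,d=viewer.read_camera(name); c=viewer.get_calibration(name)
    K=np.array(c["K"]);E=np.linalg.inv(np.array(c["extrinsics"]))
    v,u=np.mgrid[:480,:640]
    p=np.stack([(u-K[0,2])/K[0,0]*d,(v-K[1,2])/K[1,1]*d,d],-1)
    w=p@E[:3,:3].T+E[:3,3]; w[d==0]=np.nan
    return im,d,w
E
python3 - <<'E'
from h import *
s=ctrl.read_state();print(s)
for n in("scene","top"):
    im,d,w=cloud(n);cv2.imwrite(f"pics/{n}0.png",im);np.savez(f"{n}0.npz",im=im,d=d,w=w)
    c=viewer.get_calibration(n);print(n,np.round(c["K"],1).tolist(),np.round(np.linalg.inv(c["extrinsics"]),3).tolist())
print(viewer.get_calibration("wrist"))
E
```

```text
pics
{'t': 0.0, 'joints': array([ 1.07251623e+00,  4.94221603e-01,  1.34615171e+00, -5.32857361e-06,
        1.30249095e+00, -9.55302147e-02]), 'dq': array([-0.00148098,  0.00210356, -0.00070245, -0.00085046,  0.00246444,
        0.00097482]), 'effort': array([ 6.21119107e-04, -8.82157302e+01, -3.83855438e+01, -1.03593543e-04,
        1.04042923e-02,  6.50039084e-06]), 'ee_pos': array([0.24479079, 0.57462839, 0.20336942]), 'orientation': array([[-9.19987180e-01,  3.91947988e-01, -6.03207975e-04],
       [ 3.91948435e-01,  9.19986506e-01, -1.11944342e-03],
       [ 1.16179602e-04, -1.26630002e-03, -9.99999191e-01]]), 'ft_force': array([0.58655032, 0.24113519, 0.1297598 ]), 'ft_torque': array([-0.02306152, -0.00458082,  0.07451503]), 'grasp_force': 0.0, 'width': 0.08539819862345711}
scene [[433.6, 0.0, 324.4], [0.0, 433.6, 239.0], [0.0, 0.0, 1.0]] [[0.767, -0.368, 0.526, -0.057], [-0.641, -0.408, 0.65, -0.663], [-0.024, -0.836, -0.549, 0.742], [0.0, 0.0, 0.0, 1.0]]
top [[466.5, 0.0, 321.6], [0.0, 466.5, 239.9], [0.0, 0.0, 1.0]] [[0.015, -0.99, 0.143, 0.406], [-1.0, -0.014, 0.009, 0.08], [-0.007, -0.143, -0.99, 1.22], [0.0, 0.0, 0.0, 1.0]]
{'K': array([[371.64829954,   0.        , 316.92266696],
       [  0.        , 371.64829954, 241.33010363],
       [  0.        ,   0.        ,   1.        ]]), 'T_tool_cam': array([[ 8.66839618e-04, -9.58733641e-01, -2.84304509e-01,
         7.19698146e-02],
       [ 9.99999291e-01,  1.06322370e-03, -5.36429499e-04,
        -3.09373404e-04],
       [ 8.16572299e-04, -2.84303843e-01,  9.58733883e-01,
        -1.69868842e-01],
       [ 0.00000000e+00,  0.00000000e+00,  0.00000000e+00,
         1.00000000e+00]])}
```

```bash
sleep 1; ls pics
```

```text
scene0.png
top0.png
```

View pics/scene0.png

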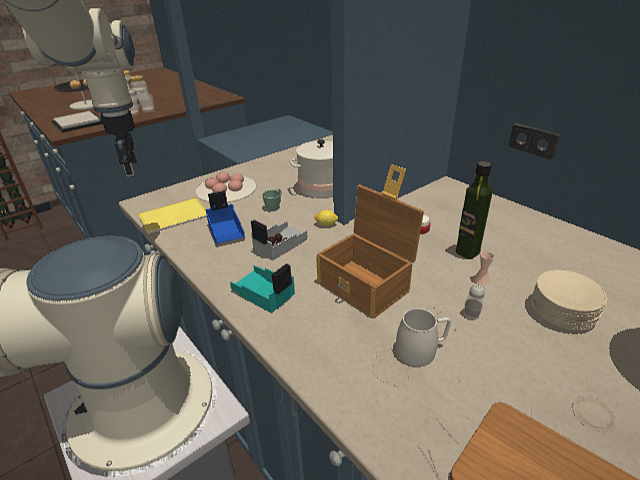

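View pics/top0.png

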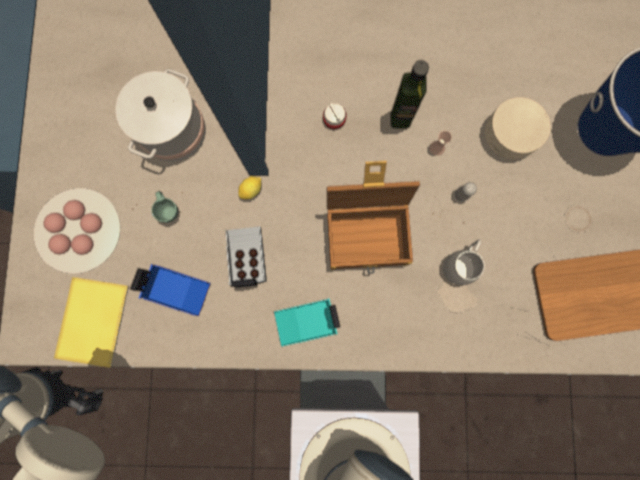

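The steel scoop with the dark balls is at top pixel (246,257), scene (277,238). The blue one at top (173,290) and the turquoise one at top (306,322) are the look-alikes. The box is at top (370,235), the lemon at (250,187), the jug at (467,265) and the shaker at (465,192). I'll measure these and crop the scoop to confirm it.

Run:
```python
from h import *
T=np.load("top0.npz");S=np.load("scene0.npz")
wt,ws=T["w"],S["w"]
cv2.imwrite("pics/crop0.png",cv2.resize(np.hstack([T["im"][170:350,120:420]]),None,fx=2.6,fy=2.6,interpolation=cv2.INTER_CUBIC))
def st(w,im,r,zlo,zhi,f=None,t=""):
    (u0,u1,v0,v1)=r;p=w[v0:v1,u0:u1].reshape(-1,3);c=im[v0:v1,u0:u1].reshape(-1,3).astype(int)
    m=(p[:,2]>zlo)&(p[:,2]<zhi)
    if f is not None:m&=f(c)
    p=p[m]
    if len(p)<5:print(t,len(p));return p
    print(t,len(p),"med",np.round(np.median(p,0),3),"lo",np.round(np.percentile(p,2,0),3),"hi",np.round(np.percentile(p,98,0),3))
    q=p[:,:2].astype(np.float32);b=cv2.minAreaRect(q);print("   rect",np.round(b[0],3),np.round(b[1],3),round(b[2],1))
    return p
dark=lambda c:c.max(1)<50
rT=(215,275,220,295);rS=(240,315,210,265)
for n,w,im,r in(("top",wt,T["im"],rT),("scene",ws,S["im"],rS)):
    st(w,im,r,.1,.125,None,n+" griptop"); st(w,im,r,.03,.06,None,n+" walls"); st(w,im,r,.006,.13,None,n+" scoop")
# box
st(wt,T["im"],(315,425,195,280),.085,.105,None,"top rim"); st(ws,S["im"],(310,420,230,320),.085,.103,None,"scene rim")
st(wt,T["im"],(315,425,150,280),.11,.33,None,"top lid/hasp")
p=st(ws,S["im"],(350,425,155,265),.11,.33,None,"scene lid/hasp")
for zl in np.arange(.1,.33,.02):
    q=p[(p[:,2]>zl)&(p[:,2]<zl+.02)]
    if len(q)>5:print(round(zl+.01,2),np.round(np.median(q,0),3),np.round(np.ptp(q[:,1]),3))
st(wt,T["im"],(235,265,172,202),.01,.1,None,"lemon");st(wt,T["im"],(445,500,235,290),.01,.2,None,"jug");st(wt,T["im"],(450,480,178,208),.01,.2,None,"shaker")
# pillar lower part
q=ws.reshape(-1,3);m=(q[:,2]>.05)&(q[:,2]<.5)&(q[:,0]>.5)&(q[:,0]<1.1)&(q[:,1]>-.05)&(q[:,1]<.6)
q=q[m]
for z in(.1,.2,.3,.4):
    k=q[abs(q[:,2]-z)<.01];print("things z",z,len(k),np.round(k.min(0),2) if len(k) else "",np.round(k.max(0),2) if len(k) else "")
for pt in((340,215),(345,190),(440,170)):print("pillar px",pt,np.round(ws[pt[1],pt[0]],3))
print("staple px",np.round(ws[285,343],3),np.round(wt[270,368],3))
```

```text
top griptop 163 med [0.463 0.276 0.109] lo [0.454 0.25  0.103] hi [0.473 0.304 0.113]
   rect [0.463 0.278] [0.016 0.056] 8.3
top walls 225 med [0.521 0.266 0.041] lo [0.459 0.235 0.03 ] hi [0.602 0.338 0.059]
   rect [0.531 0.287] [0.152 0.091] 7.5
top scoop 1533 med [0.537 0.289 0.022] lo [0.456 0.237 0.006] hi [0.609 0.336 0.111]
   rect [0.542 0.292] [0.176 0.144] 7.2
scene griptop 106 med [0.458 0.266 0.109] lo [0.407 0.061 0.1  ] hi [0.471 0.298 0.112]
   rect [0.441 0.178] [0.25  0.029] 78.2
scene walls 364 med [0.5   0.249 0.038] lo [0.454 0.232 0.03 ] hi [0.6   0.401 0.059]
   rect [0.523 0.333] [0.154 0.194] 6.9
scene scoop 1405 med [0.507 0.271 0.028] lo [0.452 0.232 0.007] hi [0.604 0.395 0.111]
   rect [0.526 0.277] [0.471 0.18 ] 81.3
top rim 1053 med [ 0.601 -0.03   0.094] lo [ 0.509 -0.127  0.086] hi [0.658 0.073 0.103]
   rect [ 0.583 -0.027] [0.144 0.201] 3.9
scene rim 1250 med [ 0.587 -0.047  0.094] lo [ 0.505 -0.24   0.085] hi [0.658 0.069 0.102]
   rect [ 0.582 -0.087] [0.33  0.176] 86.8
top lid/hasp 2364 med [ 0.663 -0.02   0.213] lo [ 0.65  -0.117  0.115] hi [0.
[... 631 characters left out ...]
53]
   rect [0.723 0.28 ] [0.054 0.081] 76.2
jug 858 med [ 0.516 -0.256  0.064] lo [ 0.471 -0.309  0.013] hi [ 0.573 -0.223  0.1  ]
   rect [ 0.517 -0.273] [0.088 0.106] 29.1
shaker 319 med [ 0.702 -0.27   0.065] lo [ 0.688 -0.291  0.014] hi [ 0.723 -0.257  0.09 ]
   rect [ 0.707 -0.275] [0.037 0.038] 76.8
things z 0.1 1069 [ 0.5  -0.05  0.09] [1.1  0.54 0.11]
things z 0.2 762 [ 0.65 -0.05  0.19] [1.1  0.49 0.21]
things z 0.3 646 [ 0.69 -0.04  0.29] [1.1  0.29 0.31]
things z 0.4 624 [0.75 0.23 0.39] [1.1  0.29 0.41]
pillar px (340, 215) [0.754 0.255 0.03 ]
pillar px (345, 190) [0.76  0.237 0.125]
pillar px (440, 170) [1.259 0.244 0.037]
staple px [ 0.508 -0.033  0.047] [ 0.5   -0.026  0.054]
```

View pics/crop0.png

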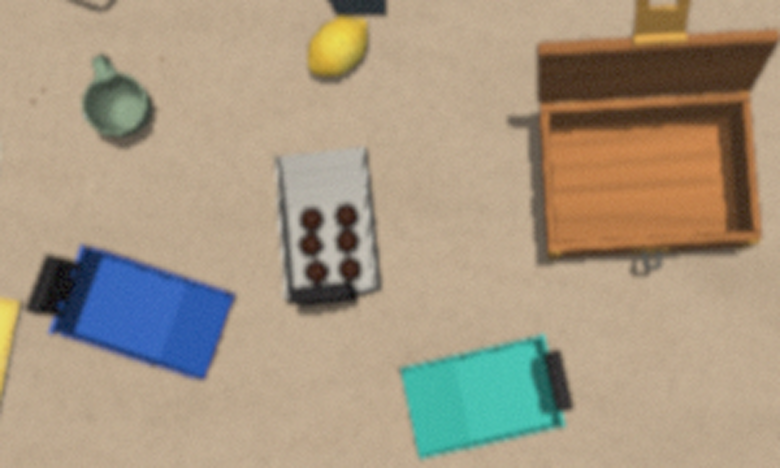

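The crop confirms it: the grey steel scoop at the crop's centre holds the six dark balls. Its grip is at (0.463, 0.278) with the top at z 0.11 (both views agree), and its yaw is about 7.5°. The box centre is (0.583, -0.027), yaw 3.9°, rim at 0.095. All of these match the sizes given.

The tool can only turn about the vertical. My plan is to pinch the 56 mm faces of the grip hard, carry the scoop level, then ease the squeeze so it tips about the pads. I'll pour along the box's y.

```bash
cat >> h.py <<'E'
def go(x,y,z,yaw=None):
    """numbers to reach TCP x,y,z with tool-y axis heading yaw (deg)"""
    s=ctrl.read_state();R=s["orientation"];p=s["ee_pos"]
    d=R.T@(np.array([x,y,z])-p)/.25
    cur=np.degrees(np.arctan2(R[1,1],R[0,1])); tw=0 if yaw is None else -((yaw-cur+180)%360-180)/60
    print("t",round(s["t"],2),"p",np.round(p,4),"yaw",round(cur,1),"w",round(s["width"],4),"gf",round(s["grasp_force"],1),"ft",np.round(s["ft_force"],1),"-> MOVE",np.round(d,4),round(tw,4), "j",np.round(s["joints"],2))
E
python3 -c "
from h import *
go(.463,.278,.16,97.5)"
```

```text
t 0.1 p [0.2448 0.5747 0.2035] yaw 66.9 w 0.0854 gf 0.0 ft [-0.2 -0.5 -0.6] -> MOVE [-1.268  -0.7496  0.1746] -0.5097 j [ 1.07  0.49  1.35 -0.    1.3  -0.1 ]
```

Emit:
apply_moves:
  targets:
    - [-0.05,-0.03,0,-0.02]
    - [-0.15,-0.09,0,-0.08]
    - [-0.28,-0.17,0,-0.15]
    - [-0.42,-0.25,0,-0.22]
    - [-0.56,-0.33,0,-0.3]
    - [-0.7,-0.41,0,-0.37]
    - [-0.82,-0.48,0,-0.44]
    - [-0.92,-0.54,0,-0.49]
    - [-0.97,-0.57,0,-0.51]
    - [-1,-0.59,0,-0.51]
  gripper: 85
  squeeze: 120

```text
t: 1.1
ee_pos: [0.4178, 0.3402, 0.2038]
orientation: [[-0.992, -0.13, -0.0], [-0.13, 0.992, -0.0], [0.0, -0.0, -1.0]]
ft_force: [0.3, 1.0, 0.1]
width: 0.0853
grasp_force: 0.0
```

```bash
python3 -c "
from h import *
go(.463,.278,.135,97.5)"
```

```text
t 1.1 p [0.4178 0.3402 0.2038] yaw 97.5 w 0.0853 gf 0.0 ft [0.3 1.  0.1] -> MOVE [-0.1471 -0.27    0.2752] -0.0006 j [ 0.57  0.37  1.56 -0.    1.21 -1.13]
```

Emit:
apply_moves:
  targets:
    - [-0.05,-0.09,0.05,0]
    - [-0.11,-0.2,0.1,0]
    - [-0.147,-0.27,0.15,0]
    - [-0.147,-0.27,0.22,0]
    - [-0.147,-0.27,0.3,0]
    - [-0.147,-0.27,0.38,0]
    - [-0.147,-0.27,0.46,0]
    - [-0.147,-0.27,0.54,0]
    - [-0.147,-0.27,0.59,0]
    - [-0.147,-0.27,0.6,0]

```text
t: 2.1
ee_pos: [0.4616, 0.2792, 0.0527]
orientation: [[-0.991, -0.131, -0.002], [-0.131, 0.991, -0.001], [0.002, -0.001, -1.0]]
ft_force: [0.1, -0.8, 0.7]
width: 0.0849
grasp_force: 0.0
```

Emit:
apply_moves:
  targets:
    - [0,0,0,0]
    - [0,0,0,0]
    - [0,0,0,0]
    - [0,0,0,0]
    - [0,0,0,0]
    - [0,0,0,0]
    - [0,0,0,0]
    - [0,0,0,0]
    - [0,0,0,0]
    - [0,0,0,0]
  gripper: 40
  squeeze: 120

```text
t: 3.1
ee_pos: [0.4629, 0.2794, 0.0554]
orientation: [[-0.991, -0.131, 0.002], [-0.131, 0.991, 0.001], [-0.002, 0.001, -1.0]]
ft_force: [-2.8, -1.7, 12.7]
width: 0.0541
grasp_force: 124.3
```

Emit:
apply_moves:
  targets:
    - [0,0,-0.01,0]
    - [0,0,-0.03,0]
    - [0,0,-0.05,0]
    - [0,0,-0.07,0]
    - [0,0,-0.08,0]
    - [0,0,-0.08,0]
    - [0,0,-0.08,0]
    - [0,0,-0.08,0]
    - [0,0,-0.08,0]
    - [0,0,-0.08,0]

```text
t: 4.1
ee_pos: [0.4624, 0.2791, 0.0738]
orientation: [[-0.991, -0.131, -0.0], [-0.131, 0.991, -0.0], [0.0, -0.0, -1.0]]
ft_force: [-0.4, -0.5, -2.5]
width: 0.0536
grasp_force: 126.2
```

```bash
cat >> h.py <<'E'
def pitch(name="scene",box=(.40,.68,.18,.40),yaw=7.5,org=(.463,.278),lat=(-.07,.07),save=None):
    """side profile of scoop: rows of s (along scoop x from grip), min/max z"""
    im,d,w=cloud(name)
    if save:cv2.imwrite(save,im)
    q=w.reshape(-1,3);a=np.radians(yaw);e=np.array([np.cos(a),np.sin(a)]);n=np.array([-e[1],e[0]])
    s=(q[:,:2]-org)@e;l=(q[:,:2]-org)@n
    for b in np.arange(-.03,.18,.02):
        m=(s>b)&(s<b+.02)&(l>lat[0])&(l<lat[1])&(q[:,2]>.004)
        if m.sum()>5:print(round(b+.01,2),m.sum(),np.round(np.percentile(q[m,2],[3,50,97]),3))
E
python3 -c "
from h import *
go(.463,.278,.25,97.5)
pitch(save='pics/s1.png')
pitch('top',save='pics/t1.png')
im=cv2.imread('pics/s1.png')[130:300,200:420];cv2.imwrite('pics/s1c.png',cv2.resize(im,None,fx=3,fy=3))
"
```

```text
t 4.1 p [0.4624 0.2791 0.0738] yaw 97.5 w 0.0536 gf 126.2 ft [-0.4 -0.5 -2.5] -> MOVE [-0.0017 -0.0049 -0.7047] 0.0003 j [ 0.43  0.54  1.7   0.    0.9  -1.27]
-0.02 1179 [0.096 0.258 0.405]
0.0 1317 [0.027 0.171 0.488]
0.02 335 [0.022 0.31  0.492]
0.04 198 [0.023 0.063 0.486]
0.06 199 [0.022 0.047 0.47 ]
0.08 171 [0.021 0.042 0.063]
0.1 121 [0.022 0.041 0.061]
0.12 132 [0.025 0.033 0.053]
0.14 115 [0.028 0.034 0.053]
-0.02 1186 [0.466 0.483 0.492]
0.0 1197 [0.206 0.487 0.491]
0.02 1025 [0.465 0.483 0.492]
0.04 719 [0.024 0.474 0.489]
0.06 248 [0.02  0.462 0.481]
0.08 84 [0.017 0.036 0.065]
0.1 95 [0.015 0.023 0.057]
0.12 137 [0.022 0.028 0.052]
0.14 156 [0.027 0.032 0.052]
0.16 10 [0.004 0.005 0.007]
0.18 8 [0.004 0.005 0.005]
```

View pics/s1c.png

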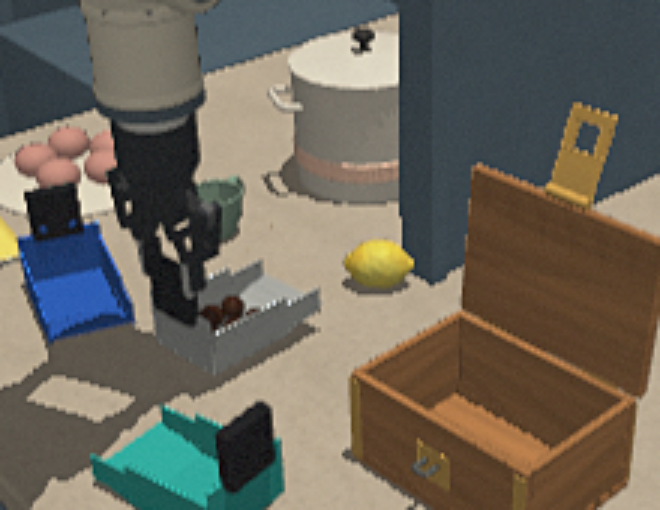

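The scoop is held level, with its bottom about 20 mm up and the balls still inside. Next I'll lift it, swing it round and carry it.

Emit:
apply_moves:
  targets:
    - [0,0,-0.02,0]
    - [0,0,-0.07,0]
    - [0,0,-0.15,0.01]
    - [0,0,-0.24,0.05]
    - [0,0,-0.34,0.11]
    - [0,0,-0.44,0.19]
    - [0,0,-0.54,0.28]
    - [0,0,-0.63,0.36]
    - [0,0,-0.7,0.41]
    - [0,0,-0.74,0.43]

```text
t: 5.2
ee_pos: [0.4628, 0.2794, 0.2615]
orientation: [[-0.949, 0.315, 0.002], [0.315, 0.949, 0.001], [-0.002, 0.002, -1.0]]
ft_force: [0.5, -0.0, -2.9]
width: 0.0536
grasp_force: 126.5
```

Emit:
apply_moves:
  targets:
    - [0,0,0,0.02]
    - [0,0,0,0.07]
    - [0,0,0,0.15]
    - [0,0,0,0.25]
    - [0,0,0,0.36]
    - [0,0,0,0.47]
    - [0,0,0,0.57]
    - [0,0,0,0.66]
    - [0,0,0,0.72]
    - [0,0,0,0.75]

```text
t: 6.2
ee_pos: [0.4619, 0.279, 0.258]
orientation: [[-0.448, 0.894, -0.002], [0.894, 0.448, -0.001], [0.0, -0.002, -1.0]]
ft_force: [-0.8, 0.1, -3.4]
width: 0.054
grasp_force: 126.5
```

```bash
python3 -c "
from h import *
go(.568,.072,.26,3.9)
pitch('scene',yaw=-66,org=(.463,.278),save='pics/s2.png')
pitch('top',yaw=-66,org=(.463,.278))
"
```

```text
t 6.2 p [0.4619 0.279  0.258 ] yaw 26.6 w 0.054 gf 126.5 ft [-0.8  0.1 -3.4] -> MOVE [-0.9302  0.0087 -0.0081] 0.3784 j [ 0.43  0.32  1.48  0.    1.34 -0.03]
-0.02 380 [0.112 0.515 0.587]
0.0 1949 [0.224 0.367 0.591]
0.02 1626 [0.219 0.458 0.657]
0.04 1456 [0.219 0.514 0.658]
0.06 662 [0.211 0.59  0.665]
0.08 1398 [0.21  0.616 0.662]
0.1 209 [0.205 0.221 0.246]
0.12 178 [0.209 0.219 0.238]
0.14 173 [0.21  0.218 0.237]
0.16 6 [0.004 0.004 0.005]
-0.02 1411 [0.54  0.665 0.672]
0.0 1602 [0.392 0.662 0.672]
0.02 1695 [0.205 0.661 0.672]
0.04 1699 [0.204 0.659 0.672]
0.06 2196 [0.204 0.66  0.676]
0.08 1229 [0.203 0.632 0.66 ]
0.1 409 [0.202 0.207 0.243]
0.12 399 [0.208 0.212 0.236]
0.14 294 [0.21  0.216 0.236]
0.16 15 [0.004 0.005 0.006]
0.18 25 [0.004 0.005 0.007]
```

Emit:
apply_moves:
  targets:
    - [-0.02,0,0,0.01]
    - [-0.08,0,0,0.03]
    - [-0.18,0,0,0.08]
    - [-0.31,0,0,0.14]
    - [-0.45,0,0,0.2]
    - [-0.59,0.01,0,0.26]
    - [-0.72,0.01,0,0.31]
    - [-0.83,0.01,0,0.35]
    - [-0.9,0.01,0,0.37]
    - [-0.93,0.01,0,0.38]

```text
t: 7.3
ee_pos: [0.5697, 0.0707, 0.2588]
orientation: [[-0.066, 0.998, -0.0], [0.998, 0.066, -0.0], [-0.0, -0.0, -1.0]]
ft_force: [-0.0, -0.1, -2.3]
width: 0.0533
grasp_force: 126.5
```

```bash
python3 -c "
from h import *
go(.568,.072,.26,3.9)
pitch('top',yaw=-86,org=(.568,.072),lat=(-.055,.055))
"
```

```text
t 7.3 p [0.5697 0.0707 0.2588] yaw 3.8 w 0.0533 gf 126.5 ft [-0.  -0.1 -2.3] -> MOVE [ 0.0055 -0.0066 -0.0049] -0.0018 j [ 0.02  0.37  1.4  -0.    1.37 -0.05]
-0.02 1454 [0.474 0.664 0.673]
0.0 1616 [0.341 0.661 0.673]
0.02 1571 [0.009 0.662 0.673]
0.04 1524 [0.01  0.661 0.672]
0.06 1666 [0.009 0.666 0.677]
0.08 607 [0.006 0.23  0.672]
0.1 68 [0.005 0.008 0.208]
0.12 9 [0.005 0.009 0.24 ]
0.14 250 [0.213 0.217 0.237]
0.16 28 [0.005 0.008 0.093]
0.18 156 [0.004 0.008 0.012]
```

Still level over the box. Easing the squeeze in steps.

Emit:
apply_moves:
  targets:
    - [0,0,0,0]
    - [0,0,0,0]
    - [0,0,0,0]
    - [0,0,0,0]
    - [0,0,0,0]
    - [0,0,0,0]
    - [0,0,0,0]
    - [0,0,0,0]
    - [0,0,0,0]
    - [0,0,0,0]
  squeeze: 40

```text
t: 8.35
ee_pos: [0.5692, 0.0726, 0.259]
orientation: [[-0.068, 0.998, -0.0], [0.998, 0.068, -0.0], [-0.0, -0.0, -1.0]]
ft_force: [-0.0, 0.2, -2.7]
width: 0.0539
grasp_force: 126.5
```

```bash
python3 -c "
from h import *
go(.568,.072,.26,3.9)
pitch('top',yaw=-86,org=(.568,.072),lat=(-.055,.055),save='pics/t3.png')
pitch('scene',yaw=-86,org=(.568,.072),lat=(-.055,.055),save='pics/s3.png')
"
```

```text
t 8.35 p [0.5692 0.0726 0.259 ] yaw 3.9 w 0.0539 gf 126.5 ft [-0.   0.2 -2.7] -> MOVE [-0.002  -0.0051 -0.0041] 0.0003 j [ 0.02  0.37  1.4  -0.    1.37 -0.05]
-0.02 1475 [0.402 0.664 0.673]
0.0 1622 [0.34  0.662 0.673]
0.02 1571 [0.009 0.662 0.673]
0.04 1558 [0.009 0.661 0.673]
0.06 1591 [0.009 0.666 0.677]
0.08 512 [0.006 0.227 0.663]
0.1 60 [0.004 0.008 0.013]
0.12 12 [0.214 0.218 0.239]
0.14 261 [0.213 0.217 0.236]
0.16 31 [0.005 0.007 0.093]
0.18 185 [0.004 0.008 0.013]
-0.02 434 [0.362 0.571 0.666]
0.0 2603 [0.039 0.313 0.651]
0.02 1958 [0.034 0.441 0.658]
0.04 1828 [0.21  0.506 0.656]
0.06 785 [0.009 0.59  0.669]
0.08 2004 [0.208 0.617 0.665]
0.1 387 [0.008 0.224 0.244]
0.12 271 [0.007 0.215 0.238]
0.14 219 [0.214 0.219 0.237]
```

Emit:
apply_moves:
  targets:
    - [0,0,0,0]
    - [0,0,0,0]
    - [0,0,0,0]
    - [0,0,0,0]
    - [0,0,0,0]
    - [0,0,0,0]
    - [0,0,0,0]
    - [0,0,0,0]
    - [0,0,0,0]
    - [0,0,0,0]
  gripper: 40
  squeeze: 40

```text
t: 9.45
ee_pos: [0.5692, 0.0726, 0.259]
orientation: [[-0.068, 0.998, 0.0], [0.998, 0.068, -0.0], [-0.0, 0.0, -1.0]]
ft_force: [-0.7, 0.2, -3.3]
width: 0.0535
grasp_force: 126.5
```

```bash
python3 -c "
from h import *
go(.568,.072,.26,3.9)
pitch('scene',yaw=-86,org=(.568,.072),lat=(-.055,.055),save='pics/s3.png')
"
```

```text
t 9.45 p [0.5692 0.0726 0.259 ] yaw 3.9 w 0.0535 gf 126.5 ft [-0.7  0.2 -3.3] -> MOVE [-0.0022 -0.0051 -0.004 ] 0.0003 j [ 0.02  0.37  1.4  -0.    1.37 -0.05]
-0.02 436 [0.359 0.571 0.666]
0.0 2576 [0.039 0.313 0.652]
0.02 2006 [0.036 0.439 0.657]
0.04 1804 [0.207 0.507 0.656]
0.06 818 [0.009 0.59  0.669]
0.08 1977 [0.207 0.617 0.664]
0.1 396 [0.007 0.223 0.244]
0.12 263 [0.008 0.215 0.238]
0.14 221 [0.215 0.219 0.237]
```

Emit:
apply_moves:
  targets:
    - [0,0,0,0]
    - [0,0,0,0]
    - [0,0,0,0]
    - [0,0,0,0]
    - [0,0,0,0]
    - [0,0,0,0]
    - [0,0,0,0]
    - [0,0,0,0]
    - [0,0,0,0]
    - [0,0,0,0]
  gripper: 53.8
  squeeze: 20

```text
t: 10.5
ee_pos: [0.5692, 0.0726, 0.259]
orientation: [[-0.068, 0.998, -0.0], [0.998, 0.068, 0.0], [0.0, -0.0, -1.0]]
ft_force: [-1.2, -0.1, -2.7]
width: 0.0542
grasp_force: 101.8
```

```bash
python3 -c "
from h import *
go(.568,.072,.26,3.9)
pitch('scene',yaw=-86,org=(.568,.072),lat=(-.055,.055),save='pics/s3.png')
"
```

```text
t 10.5 p [0.5692 0.0726 0.259 ] yaw 3.9 w 0.0542 gf 101.8 ft [-1.2 -0.1 -2.7] -> MOVE [-0.0022 -0.0049 -0.0041] 0.0003 j [ 0.02  0.37  1.4   0.    1.37 -0.05]
-0.02 436 [0.358 0.571 0.666]
0.0 2620 [0.04  0.314 0.652]
0.02 1956 [0.034 0.441 0.657]
0.04 1816 [0.209 0.507 0.656]
0.06 816 [0.009 0.588 0.669]
0.08 1969 [0.209 0.617 0.665]
0.1 388 [0.007 0.224 0.245]
0.12 262 [0.007 0.215 0.238]
0.14 226 [0.214 0.219 0.238]
```

Emit:
apply_moves:
  targets:
    - [0,0,0,0]
    - [0,0,0,0]
    - [0,0,0,0]
    - [0,0,0,0]
    - [0,0,0,0]
    - [0,0,0,0]
    - [0,0,0,0]
    - [0,0,0,0]
    - [0,0,0,0]
    - [0,0,0,0]
  gripper: 54.8
  squeeze: 20

```text
t: 11.55
ee_pos: [0.5692, 0.0726, 0.259]
orientation: [[-0.068, 0.998, -0.0], [0.998, 0.068, 0.0], [0.0, -0.0, -1.0]]
ft_force: [0.4, 0.2, -2.2]
width: 0.055
grasp_force: 56.2
```

```bash
python3 -c "
from h import *
go(.568,.072,.26,3.9)
pitch('scene',yaw=-86,org=(.568,.072),lat=(-.055,.055),save='pics/s3.png')
"
```

```text
t 11.55 p [0.5692 0.0726 0.259 ] yaw 3.9 w 0.055 gf 56.2 ft [ 0.4  0.2 -2.2] -> MOVE [-0.0022 -0.005  -0.0041] 0.0004 j [ 0.02  0.37  1.4   0.    1.37 -0.05]
-0.02 434 [0.36  0.571 0.665]
0.0 2591 [0.043 0.314 0.653]
0.02 1977 [0.03  0.438 0.657]
0.04 1819 [0.211 0.508 0.656]
0.06 823 [0.009 0.591 0.669]
0.08 1967 [0.209 0.617 0.665]
0.1 392 [0.007 0.223 0.245]
0.12 262 [0.007 0.216 0.239]
0.14 225 [0.215 0.219 0.238]
```

Emit:
apply_moves:
  targets:
    - [0,0,0,0]
    - [0,0,0,0]
    - [0,0,0,0]
    - [0,0,0,0]
    - [0,0,0,0]
    - [0,0,0,0]
    - [0,0,0,0]
    - [0,0,0,0]
    - [0,0,0,0]
    - [0,0,0,0]
  gripper: 55.4
  squeeze: 20

```text
t: 12.6
ee_pos: [0.5692, 0.0726, 0.259]
orientation: [[-0.068, 0.998, -0.0], [0.998, 0.068, 0.0], [0.0, -0.0, -1.0]]
ft_force: [0.3, -0.2, -2.3]
width: 0.0552
grasp_force: 30.3
```

```bash
python3 -c "
from h import *
go(.568,.072,.26,3.9)
pitch('scene',yaw=-86,org=(.568,.072),lat=(-.055,.055),save='pics/s3.png')
"
```

```text
t 12.6 p [0.5692 0.0726 0.259 ] yaw 3.9 w 0.0552 gf 30.3 ft [ 0.3 -0.2 -2.3] -> MOVE [-0.0022 -0.005  -0.0041] 0.0003 j [ 0.02  0.37  1.4   0.    1.37 -0.05]
-0.02 432 [0.361 0.572 0.666]
0.0 2597 [0.04  0.314 0.651]
0.02 1952 [0.036 0.44  0.658]
0.04 1811 [0.21  0.507 0.656]
0.06 807 [0.009 0.588 0.669]
0.08 1986 [0.208 0.617 0.665]
0.1 389 [0.007 0.224 0.245]
0.12 269 [0.008 0.216 0.238]
0.14 216 [0.215 0.219 0.238]
```

Emit:
apply_moves:
  targets:
    - [0,0,0,0]
    - [0,0,0,0]
    - [0,0,0,0]
    - [0,0,0,0]
    - [0,0,0,0]
    - [0,0,0,0]
    - [0,0,0,0]
    - [0,0,0,0]
    - [0,0,0,0]
    - [0,0,0,0]
  gripper: 55.7
  squeeze: 20

```text
t: 13.65
ee_pos: [0.5692, 0.0726, 0.259]
orientation: [[-0.068, 0.998, 0.0], [0.998, 0.068, -0.0], [-0.0, 0.0, -1.0]]
ft_force: [0.2, -0.0, -2.9]
width: 0.0558
grasp_force: 18.7
```

```bash
python3 -c "
from h import *
go(.568,.072,.26,3.9)
pitch('scene',yaw=-86,org=(.568,.072),lat=(-.055,.055),save='pics/s3.png')
"
```

```text
t 13.65 p [0.5692 0.0726 0.259 ] yaw 3.9 w 0.0558 gf 18.7 ft [ 0.2 -0.  -2.9] -> MOVE [-0.0022 -0.0051 -0.0041] 0.0003 j [ 0.02  0.37  1.4  -0.    1.37 -0.05]
-0.02 428 [0.362 0.571 0.665]
0.0 2663 [0.04  0.313 0.651]
0.02 1898 [0.031 0.447 0.658]
0.04 1826 [0.21  0.507 0.656]
0.06 831 [0.009 0.591 0.669]
0.08 1957 [0.209 0.617 0.664]
0.1 396 [0.008 0.223 0.244]
0.12 268 [0.007 0.216 0.237]
0.14 215 [0.214 0.219 0.237]
```

Emit:
apply_moves:
  targets:
    - [0,0,0,0]
    - [0,0,0,0]
    - [0,0,0,0]
    - [0,0,0,0]
    - [0,0,0,0]
    - [0,0,0,0]
    - [0,0,0,0]
    - [0,0,0,0]
    - [0,0,0,0]
    - [0,0,0,0]
  gripper: 55.9
  squeeze: 20

```text
t: 14.7
ee_pos: [0.5692, 0.0726, 0.259]
orientation: [[-0.068, 0.998, -0.0], [0.998, 0.068, 0.0], [0.0, -0.0, -1.0]]
ft_force: [0.4, -0.1, -1.9]
width: 0.0557
grasp_force: 2.6
```

```bash
python3 -c "
from h import *
go(.568,.072,.26,3.9)
pitch('scene',yaw=-86,org=(.568,.072),lat=(-.055,.055),save='pics/s3.png')
"
```

```text
t 14.7 p [0.5692 0.0726 0.259 ] yaw 3.9 w 0.0557 gf 2.6 ft [ 0.4 -0.1 -1.9] -> MOVE [-0.0022 -0.005  -0.0041] 0.0003 j [ 0.02  0.37  1.4   0.    1.37 -0.05]
-0.02 964 [0.193 0.255 0.662]
0.0 2281 [0.046 0.338 0.654]
0.02 2068 [0.033 0.431 0.657]
0.04 1992 [0.028 0.499 0.655]
0.06 859 [0.009 0.584 0.669]
0.08 1995 [0.029 0.616 0.665]
0.1 231 [0.007 0.157 0.177]
0.12 64 [0.006 0.01  0.032]
0.14 22 [0.018 0.025 0.032]
```

It tipped. I'll secure the grip again and look.

Emit:
apply_moves:
  targets:
    - [0,0,0,0]
    - [0,0,0,0]
    - [0,0,0,0]
    - [0,0,0,0]
    - [0,0,0,0]
    - [0,0,0,0]
    - [0,0,0,0]
    - [0,0,0,0]
    - [0,0,0,0]
    - [0,0,0,0]
  gripper: 55.5
  squeeze: 30

```text
t: 15.75
ee_pos: [0.5692, 0.0726, 0.259]
orientation: [[-0.068, 0.998, -0.0], [0.998, 0.068, -0.0], [-0.0, -0.0, -1.0]]
ft_force: [-0.8, -0.1, -1.5]
width: 0.0558
grasp_force: 11.1
```

```bash
python3 -c "
from h import *
go(.568,.072,.26,3.9)
im,_,w=cloud('scene');im2,_,w2=cloud('top');np.savez('s4.npz',w=w,im=im);np.savez('t4.npz',w=w2,im=im2)
a=cv2.resize(im[120:330,200:430],(657,600))
cv2.imwrite('pics/s4.png',cv2.resize(np.hstack([im[110:330,220:420],im2[130:350,260:460]]),None,fx=2,fy=2,interpolation=cv2.INTER_CUBIC))
"
```

```text
t 15.75 p [0.5692 0.0726 0.259 ] yaw 3.9 w 0.0558 gf 11.1 ft [-0.8 -0.1 -1.5] -> MOVE [-0.0022 -0.005  -0.0041] 0.0004 j [ 0.02  0.37  1.4  -0.    1.37 -0.05]
```

View pics/s4.png

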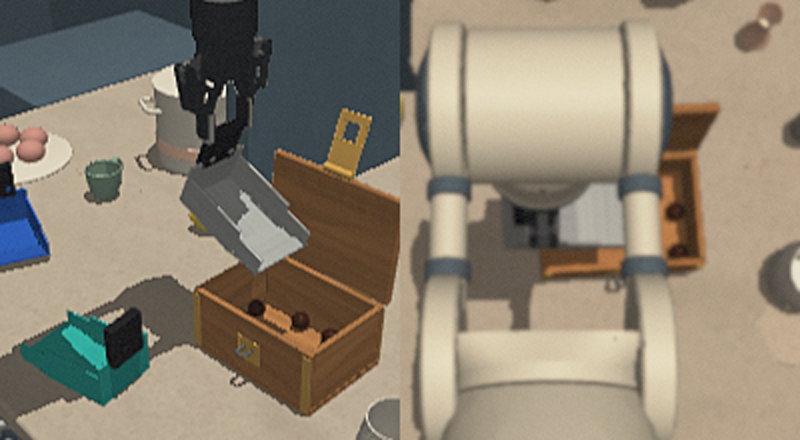

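The balls are in the box (scene crop around (290,320)), and the empty scoop hangs nose-down. I'll carry it to the free area on the left and set it down, nose first.

Emit:
apply_moves:
  targets:
    - [0,0,0,0]
    - [0.02,0,-0.05,0]
    - [0.1,0,-0.1,0]
    - [0.22,0,-0.1,0]
    - [0.36,-0.03,-0.1,0]
    - [0.52,-0.06,-0.1,0]
    - [0.68,-0.09,-0.1,0]
    - [0.82,-0.12,-0.05,0]
    - [0.93,-0.14,0.05,0]
    - [0.98,-0.14,0.1,0]
  gripper: 55.2
  squeeze: 40

```text
t: 16.85
ee_pos: [0.5161, 0.317, 0.2333]
orientation: [[-0.071, 0.998, -0.001], [0.998, 0.071, 0.0], [0.0, -0.001, -1.0]]
ft_force: [-0.6, -0.4, -2.1]
width: 0.0557
grasp_force: 17.9
```

```bash
python3 -c "
from h import *
go(.55,.325,.145,3.9)
im,_,w=cloud('top')
for u0,u1,v0,v1 in((200,300,205,300),):
    m=w[v0:v1,u0:u1].reshape(-1,3)
pitch('scene',yaw=-86,org=(.53,.315),lat=(-.055,.055))
r=cloud('top');im2,w2=r[0],r[2];cv2.imwrite('pics/t5.png',im2)
sub=im2[195:290,315:430];ws=w2[195:290,315:430]
dk=((sub.max(2)<70)&(ws[...,2]<.09)&(ws[...,2]>.015)).astype(np.uint8)
n,l,st,c=cv2.connectedComponentsWithStats(dk)
for i in range(1,n):
    if st[i,4]>8:print(st[i,4],np.round(np.nanmean(ws[l==i],0),3))
"
```

```text
t 16.85 p [0.5161 0.317  0.2333] yaw 4.0 w 0.0557 gf 17.9 ft [-0.6 -0.4 -2.1] -> MOVE [0.0222 0.138  0.3529] 0.0024 j [0.45 0.44 1.35 0.   1.35 0.38]
-0.02 524 [0.163 0.216 0.546]
0.0 1292 [0.156 0.321 0.552]
0.02 1148 [0.146 0.431 0.642]
0.04 1568 [0.139 0.492 0.637]
0.06 695 [0.132 0.581 0.648]
0.08 1020 [0.129 0.591 0.634]
0.1 74 [0.124 0.129 0.614]
229 [ 0.584 -0.113  0.039]
58 [ 0.631 -0.005  0.029]
54 [ 0.633 -0.057  0.029]
32 [0.601 0.055 0.03 ]
34 [0.569 0.045 0.03 ]
```

Emit:
apply_moves:
  targets:
    - [0,0.05,0.05,0]
    - [0,0.1,0.1,0]
    - [0,0.13,0.17,0]
    - [0,0.14,0.23,0]
    - [0,0.14,0.28,0]
    - [0,0.14,0.33,0]
    - [0,0.14,0.38,0]
    - [0,0.14,0.43,0]
    - [0,0.14,0.47,0]
    - [0,0.14,0.5,0]

```text
t: 18.0
ee_pos: [0.5528, 0.3182, 0.1089]
orientation: [[-0.068, 0.998, 0.001], [0.998, 0.068, 0.002], [0.002, 0.001, -1.0]]
ft_force: [-4.4, 14.3, 21.1]
width: 0.0556
grasp_force: 20.7
```

```bash
python3 -c "
from h import *
go(.55,.315,.06,3.9)
pitch('scene',yaw=-86,org=(.55,.315),lat=(-.055,.055))
"
```

```text
t 18.0 p [0.5528 0.3182 0.1089] yaw 3.9 w 0.0556 gf 20.7 ft [-4.4 14.3 21.1] -> MOVE [-0.0122 -0.0123  0.1956] 0.0003 j [0.43 0.61 1.42 0.   1.11 0.36]
-0.02 601 [0.041 0.097 0.449]
0.0 1293 [0.034 0.211 0.448]
0.02 1099 [0.026 0.307 0.516]
0.04 1330 [0.017 0.363 0.516]
0.06 545 [0.011 0.447 0.526]
0.08 953 [0.008 0.469 0.514]
0.1 120 [0.005 0.018 0.519]
```

The nose is wedging on the counter: friction locks it at this angle. I'll back off, then lower while dragging backwards so the friction turns it level.

Emit:
apply_moves:
  targets:
    - [0,0,-0.08,0]
    - [0,0,-0.12,0]
    - [-0.08,0,-0.12,0]
    - [-0.17,0,-0.12,0]
    - [-0.24,0,-0.12,0]
    - [-0.26,0,-0.1,0]
    - [-0.24,0,-0.08,0]
    - [-0.2,0,-0.05,0]
    - [-0.15,0,-0.02,0]
    - [-0.1,0,0.01,0]

```text
t: 19.05
ee_pos: [0.5538, 0.294, 0.1055]
orientation: [[-0.069, 0.998, -0.0], [0.998, 0.069, -0.0], [-0.0, -0.0, -1.0]]
ft_force: [-0.1, -1.5, -1.2]
width: 0.0553
grasp_force: 18.6
```

Emit:
apply_moves:
  targets:
    - [0.04,0,0.02,0]
    - [0.08,0,0.04,0]
    - [0.12,0,0.06,0]
    - [0.16,0,0.08,0]
    - [0.19,0,0.1,0]
    - [0.22,0,0.12,0]
    - [0.24,0,0.14,0]
    - [0.26,0,0.15,0]
    - [0.28,0,0.16,0]
    - [0.28,0,0.16,0]

```text
t: 20.05
ee_pos: [0.5493, 0.3624, 0.0662]
orientation: [[-0.069, 0.998, -0.0], [0.998, 0.069, -0.0], [-0.0, -0.0, -1.0]]
ft_force: [-0.6, 0.5, 0.3]
width: 0.0555
grasp_force: 18.7
```

```bash
python3 -c "
from h import *
go(.55,.37,.06,3.9)
s=ctrl.read_state()['ee_pos']
pitch('scene',yaw=-86,org=s[:2],lat=(-.055,.055))
"
```

```text
t 20.05 p [0.5493 0.3624 0.0662] yaw 3.9 w 0.0555 gf 18.7 ft [-0.6  0.5  0.3] -> MOVE [0.0303 0.005  0.0247] 0.0006 j [0.49 0.68 1.4  0.   1.06 0.42]
-0.02 121 [0.149 0.328 0.4  ]
0.0 1130 [0.013 0.135 0.405]
0.02 1145 [0.007 0.228 0.421]
0.04 1204 [0.011 0.322 0.474]
0.06 465 [0.005 0.417 0.484]
0.08 783 [0.006 0.427 0.473]
0.1 218 [0.004 0.031 0.48 ]
0.12 118 [0.007 0.012 0.035]
0.14 146 [0.01  0.016 0.036]
0.16 9 [0.005 0.006 0.017]
```

Emit:
apply_moves:
  targets:
    - [0.02,0,0.01,0]
    - [0.04,0,0.02,0]
    - [0.05,0,0.03,0]
    - [0.06,0,0.035,0]
    - [0.07,0,0.04,0]
    - [0.07,0,0.04,0]
    - [0.07,0,0.04,0]
    - [0.07,0,0.04,0]
    - [0.07,0,0.04,0]
    - [0.07,0,0.04,0]

```text
t: 21.1
ee_pos: [0.5489, 0.3808, 0.059]
orientation: [[-0.068, 0.998, 0.003], [0.998, 0.068, 0.003], [0.003, 0.003, -1.0]]
ft_force: [-7.9, 2.9, 28.2]
width: 0.0556
grasp_force: 25.2
```

Emit:
apply_moves:
  targets:
    - [0,0,0,0]
    - [0,0,0,0]
    - [0,0,0,0]
    - [0,0,0,0]
    - [0,0,0,0]
    - [0,0,0,0]
    - [0,0,0,0]
    - [0,0,0,0]
    - [0,0,0,0]
    - [0,0,0,0]
  gripper: 85

```text
t: 22.1
ee_pos: [0.5482, 0.3794, 0.0565]
orientation: [[-0.068, 0.998, 0.0], [0.998, 0.068, -0.0], [-0.0, 0.0, -1.0]]
ft_force: [0.1, 0.9, 0.4]
width: 0.0848
grasp_force: 0.0
```

Emit:
apply_moves:
  targets:
    - [0,0,-0.03,0]
    - [0,0,-0.1,0]
    - [0,0,-0.2,0]
    - [0,0,-0.32,0]
    - [0,0,-0.46,0]
    - [0,0,-0.6,0]
    - [0,0,-0.74,0]
    - [0,0,-0.86,0]
    - [0,0,-0.95,0]
    - [0,0,-1,0]

```text
t: 23.1
ee_pos: [0.5485, 0.3797, 0.3093]
orientation: [[-0.068, 0.998, 0.003], [0.998, 0.068, 0.002], [0.001, 0.003, -1.0]]
ft_force: [-0.5, -0.2, 0.2]
width: 0.0852
grasp_force: 0.0
```

```bash
python3 -c "
from h import *
go(.84,.05,.32,90)
im,_,w=cloud('top');i2,_,w2=cloud('scene');np.savez('t6.npz',w=w,im=im)
cv2.imwrite('pics/s6.png',np.hstack([cv2.resize(i2[130:330,190:450],(390,300)),cv2.resize(im[130:330,190:450],(390,300))]))
for W,n in((w,'top'),(w2,'scene')):
    q=W.reshape(-1,3);m=(q[:,0]>.48)&(q[:,0]<.62)&(q[:,1]>.2)&(q[:,1]<.42)
    k=m&(q[:,2]>.1)&(q[:,2]<.13);print(n,'grip',k.sum(),np.round(np.median(q[k],0),3),q[k,2].max() if k.any() else '')
    k=m&(q[:,2]>.006)&(q[:,2]<.06);b=cv2.minAreaRect(q[k,:2].astype(np.float32));print(np.round(b[0],3),np.round(b[1],3),b[2])
    a=np.radians(-86);s=(q[:,:2]-[.547,.375])@[np.cos(a),np.sin(a)]
    for z in np.arange(0,.16,.03):
        kk=k&(s>z)&(s<z+.02);print(round(z,2),np.round(np.percentile(q[kk,2],[3,50,97]),3) if kk.sum()>5 else '')
"
```

```text
t 23.1 p [0.5485 0.3797 0.3093] yaw 3.9 w 0.0852 gf 0.0 ft [-0.5 -0.2  0.2] -> MOVE [-1.3954  1.0729 -0.0417] -1.4346 j [0.52 0.48 1.07 0.   1.58 0.45]
top grip 166 [0.55  0.363 0.109] 0.11571651116409254
[0.548 0.312] [0.216 0.127] 85.80165100097656
0.0 [0.007 0.033 0.059]
0.03 [0.006 0.022 0.046]
0.06 [0.006 0.028 0.045]
0.09 [0.006 0.02  0.046]
0.12 [0.006 0.01  0.035]
0.15 [0.01  0.015 0.033]
scene grip 89 [0.545 0.356 0.108] 0.11355069717026345
[0.543 0.31 ] [0.112 0.2  ] 4.254330158233643
0.0 [0.009 0.035 0.058]
0.03 [0.006 0.026 0.045]
0.06 [0.007 0.026 0.045]
0.09 [0.006 0.025 0.045]
0.12 [0.007 0.012 0.035]
0.15 [0.013 0.017 0.034]
```

View pics/s6.png

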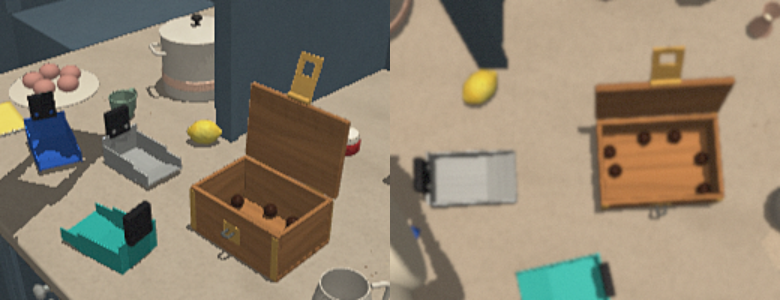

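All six balls are in the box (right half, x 600-720, y 130-195), the scoop stands flat (walls at 0.045), and the lid is still open. Next I'll go behind the lid on its left side, clear of the hasp.

```bash
python3 -c "
from h import *
go(.745,.055,.31,3.9)"
```

```text
t 23.2 p [0.5487 0.3798 0.3083] yaw 3.9 w 0.0851 gf 0.0 ft [ 0.4  0.4 -0.2] -> MOVE [-1.3497  0.6945 -0.0067] 0.0004 j [0.52 0.48 1.08 0.   1.58 0.45]
```

Emit:
apply_moves:
  targets:
    - [-0.05,0.02,0,0]
    - [-0.15,0.07,0,0]
    - [-0.28,0.13,0,0]
    - [-0.42,0.2,0,0]
    - [-0.56,0.27,0,0]
    - [-0.7,0.34,0,0]
    - [-0.82,0.41,0,0]
    - [-0.91,0.46,0,0]
    - [-0.97,0.49,0,0]
    - [-1,0.5,0,0]
  gripper: 0
  squeeze: 40

```text
t: 24.2
ee_pos: [0.6902, 0.1368, 0.305]
orientation: [[-0.067, 0.998, -0.002], [0.998, 0.067, -0.0], [-0.0, -0.002, -1.0]]
ft_force: [-0.5, 0.5, -0.0]
width: 0.0003
grasp_force: 0.0
```

Emit:
apply_moves:
  targets:
    - [-0.06,0.04,0,0]
    - [-0.16,0.1,0,0]
    - [-0.26,0.16,0,0]
    - [-0.32,0.19,0,0]
    - [-0.35,0.195,0.05,0]
    - [-0.35,0.195,0.14,0]
    - [-0.35,0.195,0.26,0]
    - [-0.35,0.195,0.38,0]
    - [-0.35,0.195,0.46,0]
    - [-0.35,0.195,0.48,0]

```text
t: 25.2
ee_pos: [0.7424, 0.0555, 0.183]
orientation: [[-0.069, 0.998, -0.005], [0.998, 0.069, 0.0], [0.001, -0.005, -1.0]]
ft_force: [0.3, 0.2, -0.1]
width: -0.0
grasp_force: 0.0
```

```bash
python3 -c "
from h import *
go(.745,.055,.19,3.9)
s=ctrl.read_state();p=s['ee_pos'];R=s['orientation']
H=np.array([.583,-.027])+.07*np.array([.9977,.068]);
a=(np.append(p[:2]-H,0))@R[:,1]
print('TCP box-x from hinge',a)
for r,o in((.095,0),):
  for th in(1.6,1.4,1.2,1.0,.8,.6,.4,.2,0.,-.03):
    C=np.array([-r*np.cos(th)+.012*np.sin(th)+.015,.095+r*np.sin(th)+.012*np.cos(th)])
    print(th,np.round([(C[0]-a)/.25,(p[2]-C[1])/.25],3))
"
```

```text
t 25.2 p [0.7424 0.0555 0.183 ] yaw 4.0 w -0.0 gf 0.0 ft [ 0.3  0.2 -0.1] -> MOVE [-0.0026  0.0101 -0.0281] 0.0012 j [-0.01  0.69  1.02  0.    1.43 -0.08]
TCP box-x from hinge 0.09472797831711849
1.6 [-0.26  -0.026]
1.4 [-0.336 -0.031]
1.2 [-0.412 -0.02 ]
1.0 [-0.484  0.006]
0.8 [-0.549  0.046]
0.6 [-0.605  0.098]
0.4 [-0.65  0.16]
0.2 [-0.682  0.229]
0.0 [-0.699  0.304]
-0.03 [-0.7    0.315]
```

Emit:
apply_moves:
  targets:
    - [0,-0.1,-0.02,0]
    - [0,-0.18,-0.03,0]
    - [0,-0.25,-0.03,0]
    - [0,-0.3,-0.03,0]
    - [0,-0.34,-0.03,0]
    - [0,-0.38,-0.03,0]
    - [0,-0.42,-0.02,0]
    - [0,-0.45,-0.01,0]
    - [0,-0.49,0.01,0]
    - [0,-0.52,0.03,0]

```text
t: 26.2
ee_pos: [0.6144, 0.0457, 0.1788]
orientation: [[-0.068, 0.998, 0.0], [0.998, 0.068, -0.0], [-0.0, 0.0, -1.0]]
ft_force: [0.7, 0.1, 2.8]
width: -0.0
grasp_force: 1.1
```

Emit:
apply_moves:
  targets:
    - [0,-0.03,0.016,0]
    - [0,-0.06,0.04,0]
    - [0,-0.085,0.07,0]
    - [0,-0.11,0.1,0]
    - [0,-0.13,0.13,0]
    - [0,-0.15,0.17,0]
    - [0,-0.165,0.2,0]
    - [0,-0.175,0.24,0]
    - [0,-0.18,0.26,0]
    - [0,-0.18,0.27,0]

```text
t: 27.2
ee_pos: [0.5696, 0.0426, 0.1107]
orientation: [[-0.068, 0.998, -0.001], [0.998, 0.068, 0.0], [0.0, -0.001, -1.0]]
ft_force: [0.2, -0.7, 1.5]
width: -0.0002
grasp_force: 0.6
```

```bash
python3 -c "
from h import *
go(.57,.055,.107,3.9)
im,_,w=cloud('scene');np.savez('s7.npz',w=w,im=im)
cv2.imwrite('pics/s7.png',cv2.resize(im[130:330,250:450],(600,600)))
"
```

```text
t 27.2 p [0.5696 0.0426 0.1107] yaw 3.9 w -0.0002 gf 0.6 ft [ 0.2 -0.7  1.5] -> MOVE [0.0493 0.005  0.0147] 0.0003 j [-0.03  0.53  1.59 -0.    1.03 -0.1 ]
```

View pics/s7.png

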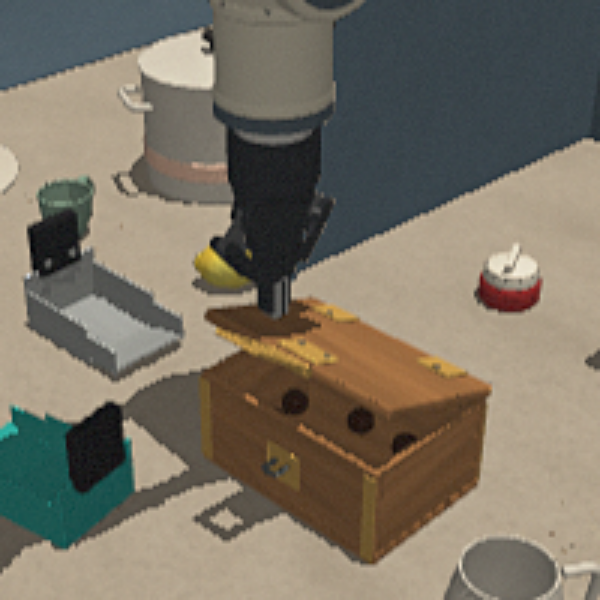

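```bash
python3 -c "
from h import *
w=np.load('s7.npz')['w'];im=np.load('s7.npz')['im'].astype(int)
R=np.array([[.9977,-.068],[.068,.9977]])
q=w.reshape(-1,3).copy();c=im.reshape(-1,3);q[:,:2]=(q[:,:2]-[.583,-.027])@R
def prof(m,t):
    print(t)
    for b in np.arange(-.16,.1,.02):
        k=m&(q[:,0]>b)&(q[:,0]<b+.02)
        if k.sum()>4:print(round(b+.01,2),k.sum(),np.round(np.percentile(q[k,2],[5,50,95]),3))
prof((q[:,1]>-.098)&(q[:,1]<-.04)&(q[:,2]>.09)&(q[:,2]<.25),'lid')
br=(c[:,2]>150)&(c[:,0]<90)&(c[:,1]>100)
m=(q[:,1]>-.035)&(q[:,1]<.035)&(q[:,2]>.09)&(q[:,2]<.25);prof(m&(q[:,0]<.0),'hasp')
s=ctrl.read_state();print(s['ee_pos'],(s['ee_pos'][:2]-[.583,-.027])@R)
"
```

```text
lid
-0.07 167 [0.092 0.144 0.154]
-0.05 95 [0.096 0.151 0.154]
-0.03 89 [0.095 0.143 0.147]
-0.01 74 [0.095 0.136 0.139]
0.01 76 [0.096 0.129 0.133]
0.03 74 [0.094 0.122 0.125]
0.05 79 [0.096 0.116 0.119]
0.07 38 [0.107 0.111 0.113]
hasp
-0.13 31 [0.196 0.199 0.2  ]
-0.11 28 [0.182 0.19  0.197]
-0.09 35 [0.168 0.175 0.18 ]
-0.07 155 [0.091 0.096 0.161]
-0.05 101 [0.149 0.153 0.156]
-0.03 73 [0.14  0.146 0.15 ]
-0.01 74 [0.134 0.137 0.14 ]
[0.56979634 0.04261569 0.1106945 ] [-0.00843942  0.07035342]
```

```bash
python3 -c "
from h import *
w=np.load('s7.npz')['w'];im=np.load('s7.npz')['im'].astype(int)
R=np.array([[.9977,-.068],[.068,.9977]])
q=w.copy();q[...,:2]=(q[...,:2]-[.583,-.027])@R
for v in range(214,250,4):print(v,[tuple(np.round(q[v,u],3))+(im[v,u].max(),) for u in(338,343,350)])
i,d=viewer.read_camera('wrist');cv2.imwrite('pics/w7.png',i)
"
```

```text
214 [(np.float64(-0.025), np.float64(0.065), np.float64(0.205), np.int64(35)), (np.float64(-0.02), np.float64(0.052), np.float64(0.209), np.int64(31)), (np.float64(0.012), np.float64(0.059), np.float64(0.192), np.int64(35))]
218 [(np.float64(-0.021), np.float64(0.069), np.float64(0.191), np.int64(32)), (np.float64(-0.015), np.float64(0.058), np.float64(0.193), np.int64(30)), (np.float64(0.222), np.float64(0.255), np.float64(0.011), np.int64(73))]
222 [(np.float64(-0.031), np.float64(0.058), np.float64(0.188), np.int64(33)), (np.float64(-0.013), np.float64(0.059), np.float64(0.179), np.int64(33)), (np.float64(0.213), np.float64(0.246), np.float64(0.003), np.int64(185))]
226 [(np.float64(-0.022), np.float64(0.068), np.float64(0.168), np.int64(35)), (np.float64(-0.012), np.float64(0.06), np.float64(0.167), np.int64(97)), (np.float64(0.195), np.float64(0.229), np.float64(0.003), np.int64(178))]
230 [(np.float64(-0.022), np.float64(0.068), np.float64(0.156), np.int64(18)), (np.float64(-0.014), np.float64(0.058), np.float64(0.157), np.int64(97)), (np.float64(0.044), np.float64(0.089), np.f
[... 242 characters left out ...]
p.int64(144))]
238 [(np.float64(-0.039), np.float64(0.051), np.float64(0.148), np.int64(76)), (np.float64(-0.023), np.float64(0.049), np.float64(0.141), np.int64(81)), (np.float64(-0.001), np.float64(0.046), np.float64(0.132), np.int64(76))]
242 [(np.float64(-0.058), np.float64(0.032), np.float64(0.153), np.int64(126)), (np.float64(-0.046), np.float64(0.027), np.float64(0.15), np.int64(120)), (np.float64(-0.03), np.float64(0.018), np.float64(0.147), np.int64(190))]
246 [(np.float64(-0.097), np.float64(-0.007), np.float64(0.179), np.int64(184)), (np.float64(-0.064), np.float64(0.009), np.float64(0.156), np.int64(174)), (np.float64(-0.049), np.float64(0.001), np.float64(0.152), np.int64(202))]
```

View pics/w7.png

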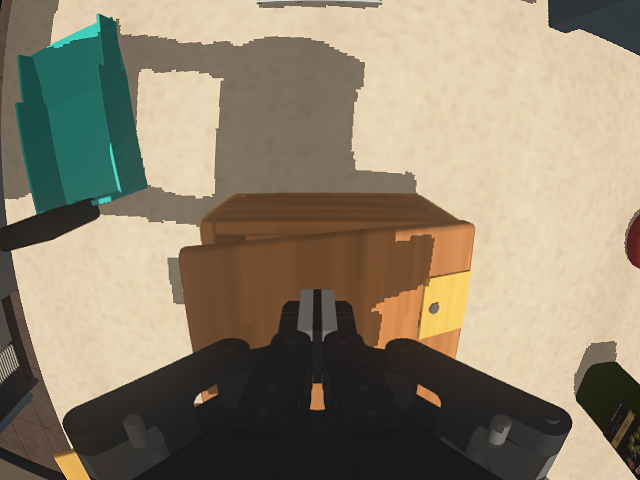

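The lid is still about 19° open. The fingertips touch it at z≈0.138, which is higher than the TCP reading implies. I'll keep pressing down gently and watch the force.

Emit:
apply_moves:
  targets:
    - [0,0,0.01,0]
    - [0,-0.01,0.02,0]
    - [0,-0.02,0.03,0]
    - [0,-0.02,0.04,0]
    - [0,-0.02,0.05,0]
    - [0,-0.02,0.05,0]
    - [0,-0.02,0.05,0]
    - [0,-0.02,0.05,0]
    - [0,-0.02,0.05,0]
    - [0,-0.02,0.05,0]

```text
t: 28.3
ee_pos: [0.5651, 0.0423, 0.0991]
orientation: [[-0.068, 0.998, 0.0], [0.998, 0.068, 0.0], [0.0, 0.0, -1.0]]
ft_force: [0.5, -0.0, -0.5]
width: -0.0002
grasp_force: 0.0
```

```bash
cat >> h.py <<'E'
def lid():
    im,_,w=cloud("scene");R=np.array([[.9977,-.068],[.068,.9977]])
    q=w.reshape(-1,3).copy();q[:,:2]=(q[:,:2]-[.583,-.027])@R
    k=(q[:,1]>-.095)&(q[:,1]<-.04)&(q[:,0]>-.055)&(q[:,0]<.06)&(q[:,2]>.099)&(q[:,2]<.24)
    k&=q[:,2]>0
    A=np.c_[q[k,0],np.ones(k.sum())];c=np.linalg.lstsq(A,q[k,2],rcond=None)[0];r=abs(A@c-q[k,2])<.004
    c=np.linalg.lstsq(A[r],q[k,2][r],rcond=None)[0];print("lid angle",round(-np.arctan(c[0]),3),"z at hinge",round(c@[.07,1],4),k.sum())
    h=(abs(q[:,1])<.02)&(q[:,0]<-.076)&(q[:,0]>-.2)&(q[:,2]>.02)&(q[:,2]<.25)
    for b in np.arange(-.2,-.076,.01):
        m=h&(q[:,0]>b)&(q[:,0]<b+.01)
        if m.sum()>3:print("  hasp x",round(b+.005,3),m.sum(),np.round(np.percentile(q[m,2],[5,50,95]),3))
    return im,q
E
python3 -c "
from h import *
go(.57,.055,.107,3.9);lid()"
```

```text
t 28.3 p [0.5651 0.0423 0.0991] yaw 3.9 w -0.0002 gf 0.0 ft [ 0.5 -0.  -0.5] -> MOVE [ 0.0493  0.0231 -0.0318] 0.0004 j [-0.03  0.54  1.61  0.    1.   -0.1 ]
lid angle 0.198 z at hinge 0.1081 496
  hasp x -0.135 35 [0.168 0.17  0.172]
  hasp x -0.125 12 [0.164 0.166 0.169]
  hasp x -0.115 12 [0.157 0.159 0.163]
  hasp x -0.105 27 [0.152 0.154 0.156]
  hasp x -0.095 24 [0.051 0.148 0.152]
  hasp x -0.085 30 [0.052 0.141 0.146]
  hasp x -0.075 16 [0.051 0.138 0.14 ]
```

Emit:
apply_moves:
  targets:
    - [0,0,0.01,0]
    - [0,0,0.02,0]
    - [0,0,0.03,0]
    - [0,0,0.04,0]
    - [0,0,0.05,0]
    - [0,0,0.06,0]
    - [0,0,0.065,0]
    - [0,0,0.07,0]
    - [0,0,0.07,0]
    - [0,0,0.07,0]

```text
t: 29.35
ee_pos: [0.5651, 0.0423, 0.0815]
orientation: [[-0.068, 0.998, 0.0], [0.998, 0.068, -0.0], [-0.0, 0.0, -1.0]]
ft_force: [0.2, -0.4, 0.3]
width: 0.0001
grasp_force: 0.0
```

```bash
python3 -c "
from h import *
go(.57,.055,.107,3.9);lid()"
```

```text
t 29.35 p [0.5651 0.0423 0.0815] yaw 3.9 w 0.0001 gf 0.0 ft [ 0.2 -0.4  0.3] -> MOVE [ 0.0495  0.0229 -0.1019] 0.0004 j [-0.03  0.56  1.62 -0.    0.96 -0.1 ]
lid angle 0.007 z at hinge 0.1083 629
  hasp x -0.145 35 [0.128 0.131 0.133]
  hasp x -0.135 23 [0.127 0.128 0.13 ]
  hasp x -0.125 19 [0.122 0.124 0.126]
  hasp x -0.115 27 [0.118 0.121 0.123]
  hasp x -0.105 32 [0.117 0.118 0.119]
  hasp x -0.095 32 [0.054 0.115 0.117]
  hasp x -0.085 43 [0.051 0.11  0.113]
  hasp x -0.075 25 [0.052 0.109 0.112]
```

The lid is shut (0.007 rad) and the hasp now sticks out in front, about 17° above level. I'll lift off and check where the real fingertip sits relative to the TCP.

Emit:
apply_moves:
  targets:
    - [0,0,0.006,0]
    - [0,0,0.006,0]
    - [0,0,-0.05,0]
    - [0,0,-0.15,0]
    - [0,0,-0.28,0]
    - [0,0,-0.4,0]
    - [-0.1,-0.12,-0.48,0]
    - [-0.2,-0.24,-0.5,0]
    - [-0.26,-0.33,-0.5,0]
    - [-0.28,-0.36,-0.5,0]

```text
t: 30.4
ee_pos: [0.4781, -0.0348, 0.2068]
orientation: [[-0.067, 0.998, -0.0], [0.998, 0.067, -0.0], [-0.0, -0.0, -1.0]]
ft_force: [-0.1, 0.6, 0.3]
width: 0.0
grasp_force: 0.0
```

```bash
python3 -c "
from h import *
go(.483,-.034,.21,3.9);s=ctrl.read_state();p=s['ee_pos'];print('box',(p[:2]-[.583,-.027])@np.array([[.9977,-.068],[.068,.9977]]))
im,q=lid()
m=(abs(q[:,1])<.04)&(q[:,0]>-.16)&(q[:,0]<-.04)&(q[:,2]>.15)&(q[:,2]<.3)
for z in np.arange(.17,.26,.008):
    k=m&(q[:,2]>z)&(q[:,2]<z+.008)
    if k.sum()>2:print(round(z,3),k.sum(),np.round(np.percentile(q[k],[5,95],axis=0)[:,:2],3).tolist())
"
```

```text
t 30.4 p [ 0.4781 -0.0348  0.2068] yaw 3.8 w 0.0 gf 0.0 ft [-0.1  0.6  0.3] -> MOVE [ 0.002   0.0197 -0.0129] -0.0009 j [-0.2   0.29  1.69 -0.    1.17 -0.26]
box [-0.10516072 -0.00067984]
lid angle -0.007 z at hinge 0.1082 637
  hasp x -0.145 43 [0.125 0.127 0.129]
  hasp x -0.135 22 [0.123 0.125 0.127]
  hasp x -0.125 20 [0.118 0.122 0.247]
  hasp x -0.115 61 [0.116 0.235 0.248]
  hasp x -0.105 46 [0.114 0.116 0.249]
  hasp x -0.095 41 [0.053 0.112 0.245]
  hasp x -0.085 43 [0.051 0.108 0.111]
  hasp x -0.075 19 [0.043 0.106 0.108]
0.234 16 [[-0.116, -0.012], [-0.101, 0.001]]
0.242 37 [[-0.12, -0.013], [-0.095, 0.004]]
0.25 41 [[-0.119, -0.013], [-0.095, 0.006]]
0.258 40 [[-0.119, -0.013], [-0.095, 0.003]]
```

The shut fingertips end about 27 mm above the reported TCP (air check 0.235 against 0.207) and are about ±12 mm thick. I'll now push the hasp down on its solid part.

Emit:
apply_moves:
  targets:
    - [0,0,0.08,0]
    - [0,0,0.2,0]
    - [0,0,0.32,0]
    - [0,-0.01,0.41,0]
    - [0,-0.01,0.45,0]
    - [0,-0.01,0.48,0]
    - [0,-0.015,0.51,0]
    - [0,-0.015,0.535,0]
    - [0,-0.012,0.555,0]
    - [0,-0.008,0.57,0]

```text
t: 31.45
ee_pos: [0.4785, -0.0339, 0.064]
orientation: [[-0.068, 0.998, 0.001], [0.998, 0.068, -0.0], [-0.0, 0.001, -1.0]]
ft_force: [-0.2, -1.0, 2.9]
width: 0.0
grasp_force: 1.0
```

```bash
python3 -c "
from h import *
go(.483,-.034,.21,3.9);s=ctrl.read_state();p=s['ee_pos'];print('box',(p[:2]-[.583,-.027])@np.array([[.9977,-.068],[.068,.9977]]))
im,q=lid();cv2.imwrite('pics/s8.png',cv2.resize(im[190:330,280:450],None,fx=3.5,fy=3.5))
"
```

```text
t 31.45 p [ 0.4785 -0.0339  0.064 ] yaw 3.9 w 0.0 gf 1.0 ft [-0.2 -1.   2.9] -> MOVE [-0.0017  0.0183 -0.5841] 0.0003 j [-0.2   0.5   1.85  0.    0.79 -0.26]
box [-0.1046941   0.00019671]
lid angle -0.009 z at hinge 0.1082 643
  hasp x -0.165 54 [0.176 0.183 0.187]
  hasp x -0.155 58 [0.163 0.184 0.194]
  hasp x -0.145 220 [0.157 0.212 0.246]
  hasp x -0.135 209 [0.063 0.182 0.243]
  hasp x -0.125 162 [0.071 0.161 0.204]
  hasp x -0.115 205 [0.078 0.122 0.198]
  hasp x -0.105 151 [0.084 0.129 0.196]
  hasp x -0.095 128 [0.091 0.161 0.198]
  hasp x -0.085 71 [0.054 0.105 0.187]
  hasp x -0.075 31 [0.052 0.138 0.194]
```

View pics/s8.png

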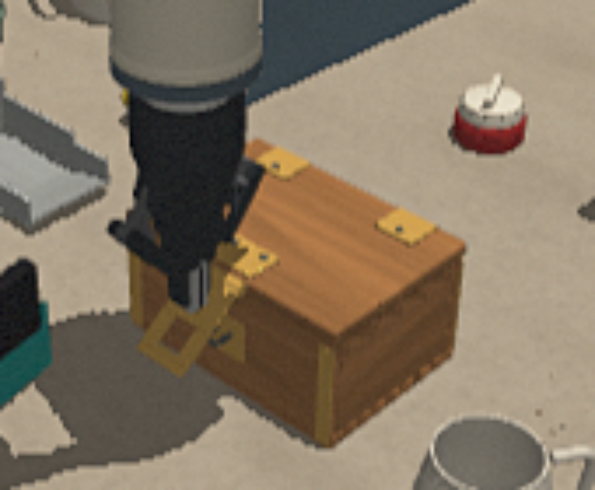

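The hasp is now about 37° below level and the lid is shut. I'll finish the arc and press it in.

Emit:
apply_moves:
  targets:
    - [0,0.005,0.015,0]
    - [0,0.015,0.03,0]
    - [0,0.025,0.042,0]
    - [0,0.037,0.05,0]
    - [0,0.048,0.056,0]
    - [0,0.056,0.056,0]
    - [0,0.062,0.056,0]
    - [0,0.066,0.056,0]
    - [0,0.068,0.056,0]
    - [0,0.068,0.056,0]

```text
t: 32.5
ee_pos: [0.4877, -0.0325, 0.0491]
orientation: [[-0.069, 0.998, -0.013], [0.998, 0.069, 0.001], [0.002, -0.013, -1.0]]
ft_force: [-38.9, -12.5, 27.9]
width: 0.0001
grasp_force: 20.2
```

```bash
cat >> h.py <<'E'
def hasp():
    p=ctrl.read_state()['ee_pos'];print('box',(p[:2]-[.583,-.027])@np.array([[.9977,-.068],[.068,.9977]]))
    im,q=lid()
    for z in np.arange(.02,.12,.008):
        for t,k in(('hasp',(abs(abs(q[:,1])-.016)<.005)),('front',(q[:,1]<-.04)&(q[:,1]>-.09))):
            k=k&(q[:,2]>z)&(q[:,2]<z+.008)&(q[:,0]>-.16)&(q[:,0]<-.055)
            if k.sum()>2:print(t,round(z+.004,3),k.sum(),np.round(np.percentile(q[k,0],[10,50,90]),4),end=' | ')
        print()
E
python3 -c "
from h import *
go(.483,-.034,.21,3.9);hasp()"
```

```text
t 32.5 p [ 0.4877 -0.0325  0.0491] yaw 4.0 w 0.0001 gf 20.2 ft [-38.9 -12.5  27.9] -> MOVE [-0.0037 -0.0275 -0.6432] 0.001 j [-0.19  0.54  1.83 -0.    0.79 -0.25]
box [-0.09547983  0.00100079]
lid angle -0.01 z at hinge 0.1083 647
  hasp x -0.155 46 [0.16  0.168 0.172]
  hasp x -0.145 57 [0.148 0.17  0.177]
  hasp x -0.135 202 [0.143 0.196 0.244]
  hasp x -0.125 213 [0.134 0.218 0.248]
  hasp x -0.115 125 [0.127 0.162 0.193]
  hasp x -0.105 170 [0.085 0.124 0.185]
  hasp x -0.095 90 [0.066 0.124 0.184]
  hasp x -0.085 243 [0.033 0.093 0.181]
  hasp x -0.075 47 [0.034 0.105 0.18 ]
front 0.024 40 [-0.0728 -0.0717 -0.0704] | 
hasp 0.032 17 [-0.0823 -0.0803 -0.0706] | front 0.032 35 [-0.073  -0.0717 -0.0703] | 
hasp 0.04 14 [-0.0832 -0.0807 -0.0731] | front 0.04 34 [-0.0731 -0.0719 -0.0706] | 
hasp 0.048 15 [-0.0818 -0.081  -0.0729] | front 0.048 43 [-0.073  -0.0716 -0.0702] | 
hasp 0.056 12 [-0.0832 -0.0806 -0.0718] | front 0.056 40 [-0.0732 -0.0715 -0.0701] | 
hasp 0.064 9 [-0.0821 -0.081  -0.0741] | front 0.064 33 [-0.0726 -0.0715 -0.0705] | 
hasp 0.072 13 [-0.0825 -0.0808 -0.0712] | front 0.072 37 [-0.073  -0.0718 -0.0708] | 
hasp 0.08 5 [-0.0827 -0.0813 -0.0713] | front 0.08 46 [-0.0728 -0.0717 -0.0704] | 
hasp 0.088 13 [-0.083  -0.0818 -0.0734] | front 0.088 41 [-0.0728 -0.0715 -0.07  ] | 
hasp 0.096 9 [-0.0967 -0.082  -0.0783] | front 0.096 32 [-0.0745 -0.0727 -0.0712] | 
hasp 0.104 21 [-0.0832 -0.0779 -0.0696] | front 0.104 113 [-0.074  -0.0689 -0.059 ] | 
hasp 0.112 21 [-0.0924 -0.0659 -0.0565] | front 0.112 29 [-0.0721 -0.0634 -0.0579] | 
hasp 0.12 6 [-0.1141 -0.0989 -0.0886] |
```

The hasp hangs flat: x is -0.081 at every height. I'll back off at once and check with the gripper clear.

Emit:
apply_moves:
  targets:
    - [0,-0.04,0,0]
    - [0,-0.1,0,0]
    - [0,-0.2,0,0]
    - [0,-0.3,-0.02,0]
    - [0,-0.36,-0.1,0]
    - [0,-0.38,-0.25,0]
    - [0,-0.38,-0.42,0]
    - [0,-0.38,-0.6,0]
    - [0,-0.38,-0.72,0]
    - [0,-0.38,-0.76,0]

```text
t: 33.55
ee_pos: [0.4018, -0.0395, 0.243]
orientation: [[-0.068, 0.998, 0.005], [0.998, 0.068, -0.001], [-0.002, 0.005, -1.0]]
ft_force: [1.1, 1.1, -0.6]
width: -0.0002
grasp_force: 0.0
```

```bash
python3 -c "
from h import *
go(.483,-.034,.21,3.9);hasp()
im,_,w=cloud('scene');cv2.imwrite('pics/s9.png',cv2.resize(im[170:370,200:450],None,fx=3,fy=3))
q=w.reshape(-1,3);m=(q[:,0]>.49)&(q[:,0]<.61)&(q[:,1]>.2)&(q[:,1]<.4)&(q[:,2]>.03)&(q[:,2]<.06);print('scoop wall z',np.percentile(q[m,2],[50,90,98]))
"
```

```text
t 33.55 p [ 0.4018 -0.0395  0.243 ] yaw 3.9 w -0.0002 gf 0.0 ft [ 1.1  1.1 -0.6] -> MOVE [-2.000e-04  3.249e-01  1.335e-01] 0.0004 j [-0.25  0.13  1.79  0.    1.21 -0.31]
box [-1.81638395e-01 -1.27402316e-04]
lid angle -0.009 z at hinge 0.1082 648
  hasp x -0.095 6 [0.052 0.053 0.054]
  hasp x -0.085 237 [0.033 0.075 0.106]
  hasp x -0.075 37 [0.039 0.105 0.108]
front 0.024 32 [-0.073  -0.0715 -0.0702] | 
hasp 0.032 11 [-0.082  -0.0814 -0.0711] | front 0.032 35 [-0.0732 -0.0717 -0.0704] | 
hasp 0.04 15 [-0.084  -0.0821 -0.0723] | front 0.04 39 [-0.0728 -0.0716 -0.0699] | 
hasp 0.048 13 [-0.0826 -0.0812 -0.0725] | front 0.048 40 [-0.073  -0.0716 -0.0699] | 
hasp 0.056 16 [-0.0814 -0.081  -0.0719] | front 0.056 38 [-0.073  -0.0718 -0.07  ] | 
hasp 0.064 17 [-0.0828 -0.0816 -0.0704] | front 0.064 42 [-0.0725 -0.0716 -0.0704] | 
hasp 0.072 15 [-0.0827 -0.0807 -0.0721] | front 0.072 37 [-0.0725 -0.0715 -0.0701] | 
hasp 0.08 15 [-0.0829 -0.0816 -0.0713] | front 0.08 38 [-0.073  -0.0717 -0.0703] | 
hasp 0.088 15 [-0.0818 -0.0806 -0.0755] | front 0.088 43 [-0.073  -0.0716 -0.0701] | 
hasp 0.096 11 [-0.0819 -0.0816 -0.0804] | front 0.096 29 [-0.0737 -0.0726 -0.0705] | 
hasp 0.104 30 [-0.0825 -0.0788 -0.0711] | front 0.104 111 [-0.0744 -0.0698 -0.058 ] | 
hasp 0.112 35 [-0.0728 -0.0648 -0.0578] | front 0.112 38 [-0.0699 -0.0642 -0.0565] | 

scoop wall z [0.03952885 0.05447434 0.0591538 ]
```

View pics/s9.png

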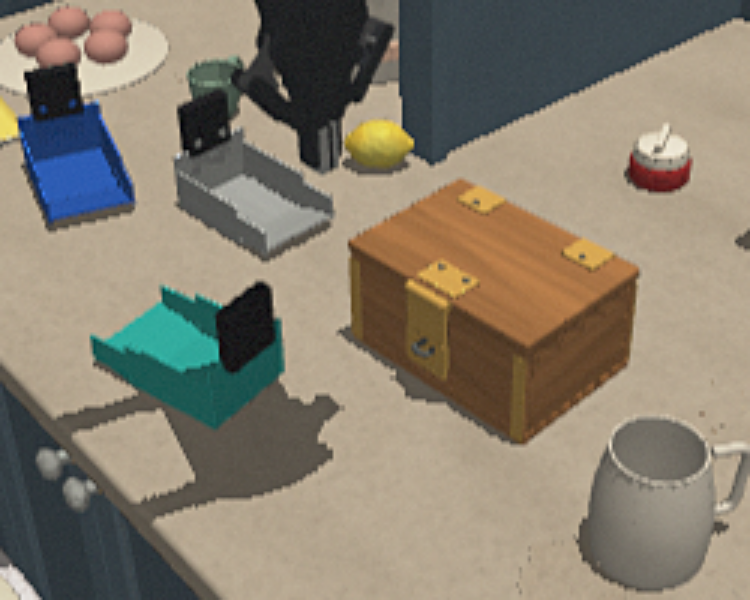

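The lid is shut and the hasp lies flat with the staple through its slot (crop (425,330)). The scoop stands upright at (250,190), and the lemon and jug haven't moved.

```bash
python3 -c "
from h import *
print(order.close_job())"
```

```text
the job is handed in; nothing more can be done
None
```

I poured all six balls into the box, stood the scoop upright on the counter, shut the lid, swung the hasp down flat over the staple, and handed the job in at about 34 s; the hand-in gave no verdict.

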